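Slide the pine block home under the drilling jig's bridge

TASK

Load the drilling jig: with the fingertips, square up the large pine block with the open mouth of the jig and slide it lengthwise along the bench, under the low bridge, until its end rests against the stop. Push only: keep the block flat on the bench, without lifting or tipping it. Leave the other things lying where they are, and move clear of the block when it is home.

Things in the scene. Friction and masses are not known exactly. Their poses are not given: they have to be found in the camera images.
- pine_block: the large pine block, 60x150x46 mm, about 0.22 kg, loose, lying flat. Origin at the centre of its underside; z up, x across its 60 mm width, y along its 150 mm length (either end may lead). It starts in front of the jig's open mouth, usually off to one side and askew.
- jig: drilling jig screwed to the bench (fixed): two grey cheeks carry an aluminium bridge. Origin on the bench under the middle of the bridge; +x is the feed direction, from the open mouth to the stop; y across; z up. Channel between the cheeks: 68 mm wide (y +-34 mm), x = -45 to +45 mm, cheeks 10 mm thick, 50 mm high, small screwed feet out to y +-72 mm. The bench top is the channel's floor.
- bridge (a point): middle of the underside of the bridge plate, 50 mm above the bench. The plate reaches from x = -30 to +30 mm and y = -44 to +44 mm in the jig's frame, is 12 mm thick, and carries two brass drill bushings (tops 67 mm above the bench).
- mouth (a point): middle of the open mouth on the bench (jig x = -74 mm). Grey lead-in plates, 36 mm high, flare the channel here to about 95 mm wide, narrowing to 68 mm at jig x = -45 mm.
- stop (a point): middle of the foot of the stop's face (jig x = +45 mm), a dark steel plate 40 mm high across the far end of the channel, facing the mouth.
- seat (a point): fixed point of the jig on the bench, 30 mm before the middle of the bridge (jig x = -30 mm, y = 0); the block's origin lies here when the block is home against the stop, and 75 mm of the block then still stand out in front of the bridge.
- small_block: smaller pine offcut, 35x91x36 mm, bystander; origin at the centre of its underside
- sanding_block: cork sanding block with orange-brown paper, 62x115x34 mm, bystander; origin at the centre of its underside
- masking_tape: roll of cream masking tape lying flat, 103 mm across, 25 mm high, bystander; origin at the centre of its underside
- caliper: steel sliding caliper, 72x230x9 mm, bystander; origin at the centre of its underside
- bit_case: closed blue case, 129x190x45 mm, bystander; origin at the centre of its underside
There are look-alikes about, which are no part of the job. Of the things that look like the jig, the larger one is meant.

How it is judged:
By the outcome, as a careful person would: the job done as asked, in the order asked, and still so for the second after the job is handed in, with the robot touching nothing.
It also fails if it takes over 56 s, if anything falls off the work surface, if the arm or the gripper's body presses on something with over 40 N, if the wrist force passes 120 N, or if a joint passes its speed limit or range.

ROBOT

A 6-joint arm with a two-finger parallel gripper is mounted at the origin on a cart in front of the work surface, level with it; the furniture and walls round the work are solid. World frame = base frame: x ahead of the robot, y to its left, z up, the work surface at z = 0. Lengths are in m, angles in rad, forces in N, time in s.
With the tool pointing down it reaches from about 0.35 to 0.775 m from the base axis. Payload 7.3 kg.
Tool frame: the origin (TCP) lies at the very end of the fingers, on their centre line; the grasp point (between the pads) lies 19 mm behind it; x points along the fingers, y is the direction in which the jaws open and shut, and the axes are right-handed (so a half turn about x gives the same grasp; the last joint's range is limited). The gripper opens to 92 mm and grips with 3 to 60 N. Pads are 19 mm wide; open, the fingers measure 130 mm over their backs; the gripper's body (75 mm by 190 mm) begins 47 mm behind the grasp point.
Start: joints at [-1.283, 0.342, 1.524, -0, 1.275, -0.146], TCP at [0.221, -0.476, 0.227] pointing down, gripper open.
Joint ranges: [-2.53, 2.53], [-0.77, 2.02], [0.04, 2.7], [-1, 4.14], [0.28, 2.66], [-3.11, 3.11]. Speed limits (rad/s): [2.57, 2.57, 3.14, 3.14, 3.14, 3.14].

INTERFACE

Orientations are given as [roll, pitch, yaw] about the fixed x, y, z axes, in that order (R = Rz(yaw) Ry(pitch) Rx(roll)).
In Python, from cell import robot gives the robot as it stands.
- The arm moves only by the tool play_rows, never from a script. Its argument "moves" is a list that holds one entry, the list of rows, each a list of 5 numbers: the shift along the tool's x, y, z in m, then the turn about the tool's x in degrees, then the opening, from -1 (shut) to 1 (fully open), so that 0 is half open. A call has exactly 10 rows; each row shifts and turns the pose as measured when the row begins, along the tool's axes as they then stand; what a row does not reach is not made up. A row lasts 1/10 s, in which the tool goes at most 50 mm and 8.59 degrees, less where a joint would pass 70% of its speed; a pose out of reach is approached as far as the arm can. A call with a gripper value outside its range is refused whole. The fingers move at their own pace and stop on an object; "grip_force" is the grip in N (left out, the last holds). Time passes only in rows, so rows that do not move let the fingers close, or fill a call up. It gives the time, the measured TCP pose, the force and the opening at its end, in the units of the state.
- robot.observe(): the state, without advancing time (a new reading comes with each control period).
- robot.read_camera(name): name is "scene" or "top"; returns the picture (400x640x3 uint8, red, green, blue); there is no depth.
- robot.get_calibration(name): a dict with "mtx" (3x3 intrinsics, pixels), "view" (4x4, takes a point from world to camera coordinates). Camera axes: x right, y up, looking along -z (the intrinsics and any distortion apply to the point x, -y, -z); pixel columns grow to the right and rows downward; lengths in m; the calibration is good to about 2 mm. A picture is of the moment at which its call begins. get_calibration takes no time and is no camera call.
- robot.hand_in(): hands the job in, once; it reports no verdict.
Trained networks look in the newest picture that a camera, given by its name, has taken for a name from the list of things; names that differ only in an ending like _2 or _b are one class to them, and where a whole thing is asked for, a point or a joint stands for the part that bears it (a point fixed in the world has none). Each returns a list of dicts, best first, with "score" (0 to 1); they miss things now and then, are a little off and sometimes report something else, mostly with a low value. They report only what shows in the picture. A call takes as long as a camera call. They do not tell look-alikes from the thing itself.
- robot.spot_in(camera, label): "point" ([column, row] in pixels, amid what is visible of it).
The state is a dict: "time": time; "qpos": joint angles; "qvel": joint speeds; "joint_efforts": joint torques, N m; "tool_pos": TCP position; "tool_rot": TCP orientation; "contact_force": force on the tool from outside, world axes, zero at the start; "torque": the same for the moment, N m; "opening": finger opening in m.
Only numpy, scipy, OpenCV 4.12 (cv2) and the standard library are available. Lean on these libraries where they do the work, as an engineer would, in place of code of your own. Each camera call takes 0.05 s, during which the arm holds its last target.

## Working session

There is one attempt and no reset: what is moved stays moved. The work goes in short steps, Python scripts to look and compute and a tool call to move; the robot and the scene stay as the last step left them, time stands still between calls to the robot, and variables do not carry over. Pictures are saved under pics/ and viewed, and the job is handed in when it is done.

Besides the shell and the picture viewer there is one more tool, called after ">>>" as name([rows], argument=value, ...), one row to a line, values as JSON. play_rows: Moves the arm, as the interface text tells. Its arguments: {"type":"object","properties":{"moves":{"type":"array"},"grip_force":{"type":"number"}},"required":["moves"]}

```bash
ls; mkdir -p pics
python3 - <<'E'
from cell import robot
import cv2
for c in ["scene","top"]:
    im=robot.read_camera(c); cv2.imwrite(f"pics/{c}0.png",im[:,:,::-1])
    k=robot.get_calibration(c); print(c,k)
    for l in ["pine_block","jig","small_block"]:
        print(l,[(d['score'],d['point']) for d in robot.spot_in(c,l)])
print(robot.observe())
E
```

```text
pics
scene {'mtx': array([[410.82488077,   0.        , 313.05224659],
       [  0.        , 410.82488077, 204.55305239],
       [  0.        ,   0.        ,   1.        ]]), 'view': array([[-0.49270903, -0.87013325, -0.01029248,  0.26330073],
       [ 0.40794836, -0.24141414,  0.88050971, -0.31875793],
       [-0.76864553,  0.42963629,  0.47391636, -0.79856538],
       [ 0.        ,  0.        ,  0.        ,  1.        ]])}
pine_block [(0.83, [313.0, 225.8]), (0.71, [243.5, 241.8])]
jig [(0.83, [241.1, 246.6]), (0.69, [335.0, 254.8])]
small_block [(0.68, [266.2, 277.7]), (0.51, [244.7, 247.1]), (0.25, [434.8, 211.7])]
top {'mtx': array([[481.40940719,   0.        , 328.33550968],
       [  0.        , 481.40940719, 201.96396705],
       [  0.        ,   0.        ,   1.        ]]), 'view': array([[-0.01825979, -0.99982379,  0.0043555 , -0.01385289],
       [ 0.98715088, -0.01733636,  0.15884771, -0.57690368],
       [-0.15874421,  0.00720006,  0.98729349, -1.56875825],
       [ 0.        ,  0.        ,  0.        ,  1.        ]])}
pine_block []
jig [(0.61, [333.1, 248.3]), (0.55, [259.5, 201.2])]
small_block [(0.72, [258.5, 201.5]), (0.56, [256.6, 254.5])]
{'time': 0.4, 'qpos': array([-1.28296453e+00,  3.42125889e-01,  1.52422723e+00,  4.05492899e-05,
        1.27537996e+00, -1.46034613e-01]), 'qvel': array([ 0.00115607, -0.00205563, -0.00135688,  0.00021743,  0.00021581,
       -0.00023477]), 'joint_efforts': array([-7.13090030e-04, -4.30714273e+01, -2.44194818e+01,  7.17141177e-02,
        5.01804915e-02, -2.15020765e-05]), 'tool_pos': array([ 0.22070644, -0.47631926,  0.22663064]), 'tool_rot': array([-1.98636091,  1.57065065,  1.58908635]), 'contact_force': array([-0.43533908,  0.51198259,  0.48551443]), 'torque': array([ 0.00795445, -0.04978277, -0.02105924]), 'opening': 0.09153597114930673}
```

View pics/scene0.png

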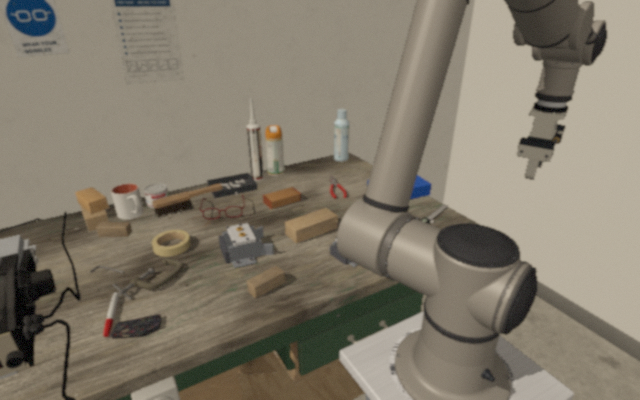

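View pics/top0.png

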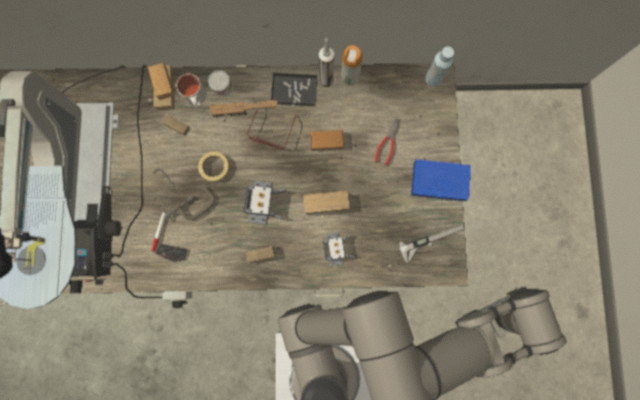

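Run:
```python
import cv2
a=cv2.imread("pics/scene0.png");b=cv2.imread("pics/top0.png")
cv2.imwrite("pics/scene0c.png",cv2.resize(a[150:350,180:447],None,fx=3,fy=3,interpolation=cv2.INTER_CUBIC))
cv2.imwrite("pics/top0c.png",cv2.resize(b[130:300,200:400],None,fx=3.5,fy=3.5,interpolation=cv2.INTER_CUBIC)[:,:])
```

```text
(no output)
```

View pics/scene0c.png

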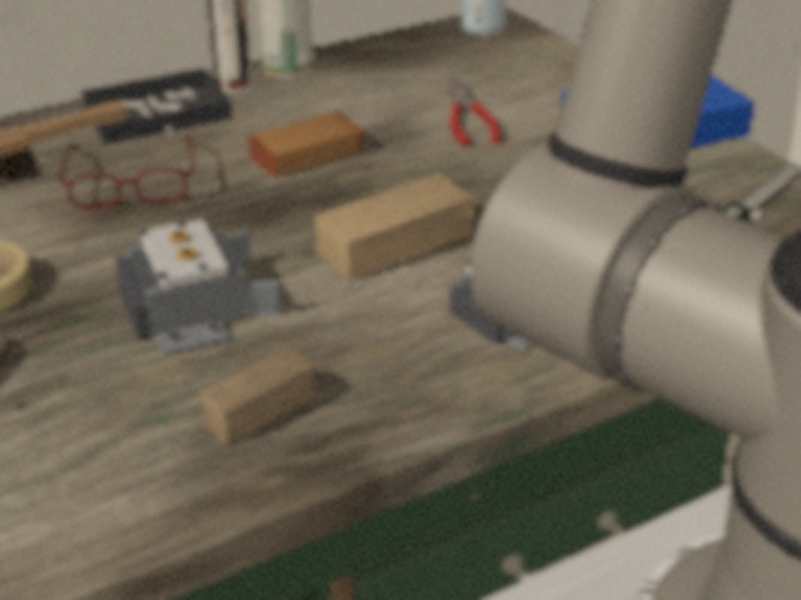

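View pics/top0c.png

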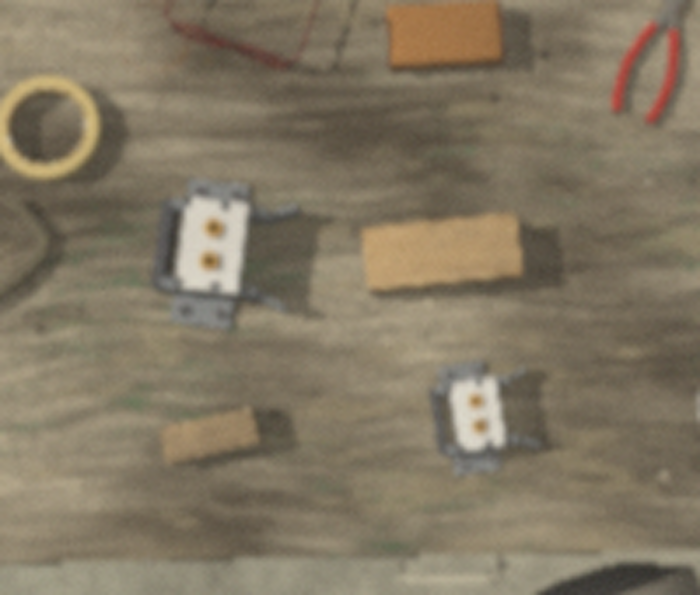

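The scene view shows the larger jig at about (245,245), the big pine block at (313,226) and the small offcut at (266,281).

Candidates in the top view:
- **Jig:** (260,202) is large with two bushings; (336,248) is small.
- **Block:** (326,202) is the large pale pine one, (260,254) the small offcut, (327,140) the orange sanding block, and (160,85) and (175,124) are other wood pieces.

I choose jig (260,202) and block (326,202), and the crops agree. The jig's mouth faces right in the image, which is world −y, so the feed is about +y.

```bash
cat > h.py <<'E'
import numpy as np, cv2
from cell import robot
from scipy.optimize import minimize
C={c:robot.get_calibration(c) for c in("scene","top")}
def proj(c,P):
    P=np.atleast_2d(P); k=C[c]; q=P@k["view"][:3,:3].T+k["view"][:3,3]
    q=q*[1,-1,-1]; u=q@k["mtx"].T; return u[:,:2]/u[:,2:]
def ray(c,uv,z):
    k=C[c]; d=np.linalg.inv(k["mtx"])@[uv[0],uv[1],1]; d=d*[1,-1,-1]
    R=k["view"][:3,:3]; o=-R.T@k["view"][:3,3]; d=R.T@d
    return o+d*(z-o[2])/d[2]
def box(p,sx,sy,z0,z1):
    x,y,t=p;c,s=np.cos(t),np.sin(t)
    return np.array([[x+c*a*sx/2-s*b*sy/2,y+s*a*sx/2+c*b*sy/2,z] for a in(-1,1) for b in(-1,1) for z in(z0,z1)])
def soft(c,p,dims):
    h=cv2.convexHull(proj(c,box(p,*dims)).astype(np.float32))
    m=np.zeros((400*4,640*4),np.uint8)
    cv2.fillConvexPoly(m,np.round(((h+.5)*4-.5)*16).astype(np.int32),255,shift=4)
    return cv2.GaussianBlur(cv2.resize(m,(640,400),interpolation=cv2.INTER_AREA).astype(np.float32)/255,(0,0),1.0)
def fit(masks,p0,dims):
    ms={c:cv2.GaussianBlur(m.astype(np.float32),(0,0),1.0) for c,m in masks.items()}
    def f(v):
        p=p0+v*[.01,.01,.05]
        return sum(((soft(c,p,dims)-m)**2).sum() for c,m in ms.items())
    best=None
    for t in(-1.5,0,1.5):
        r=minimize(f,[0,0,t],method="Nelder-Mead",options=dict(xatol=.01,fatol=.05,initial_simplex=np.array([[0,0,t],[1,0,t],[0,1,t],[0,0,t+1]])))
        if best is None or r.fun<best.fun:best=r
    return p0+best.x*[.01,.01,.05],best.fun
def blob(im,sel,seed):
    m=cv2.morphologyEx(sel.astype(np.uint8),cv2.MORPH_CLOSE,np.ones((3,3),np.uint8))
    n,l,st,ce=cv2.connectedComponentsWithStats(m)
    i=l[int(seed[1]),int(seed[0])]; r=(l==i)if i else None
    if r is None:return None
    cn,_=cv2.findContours(r.astype(np.uint8),cv2.RETR_EXTERNAL,cv2.CHAIN_APPROX_NONE)
    o=np.zeros(r.shape,np.uint8);cv2.drawContours(o,cn,-1,1,-1);return o
E
python3 - <<'E'
from h import *
t=cv2.imread("pics/top0.png")[:,:,::-1];s=cv2.imread("pics/scene0.png")[:,:,::-1]
for im,ps in((t,[(326,202),(345,200),(326,214),(326,185),(365,202),(300,202),(254,193),(265,210),(258,222)]),(s,[(313,222),(290,232),(330,229),(300,255),(235,237),(242,240)])):
    h=cv2.cvtColor(np.ascontiguousarray(im),cv2.COLOR_RGB2HSV)
    for p in ps: print(p,im[p[1],p[0]],h[p[1],p[0]])
print(ray("top",(326,202),.046),ray("top",(259,202),.062))
E
```

```text
(326, 202) [185 155 113] [ 18  99 185]
(345, 200) [174 143 104] [ 17 103 174]
(326, 214) [116 109  88] [ 23  62 116]
(326, 185) [103  91  76] [ 17  67 103]
(365, 202) [108  99  83] [ 19  59 108]
(300, 202) [144 133 112] [ 20  57 144]
(254, 193) [212 207 192] [ 23  24 212]
(265, 210) [216 212 200] [ 23  19 216]
(258, 222) [126 125 119] [ 26  14 126]
(313, 222) [158 133  97] [ 18  98 158]
(290, 232) [155 129  95] [ 17  99 155]
(330, 229) [93 77 57] [17 99 93]
(300, 255) [117 107  88] [ 20  63 117]
(235, 237) [177 171 161] [ 19  23 177]
(242, 240) [175 168 159] [ 17  23 175]
[ 0.57660119 -0.01634906  0.046     ] [0.57793321 0.20602628 0.062     ]
```

Run:
```python
from h import *
t=cv2.imread("pics/top0.png")[:,:,::-1].copy()
h=cv2.cvtColor(cv2.GaussianBlur(t,(3,3),0),cv2.COLOR_RGB2HSV)
mb=blob(t,(h[...,1]>80)&(h[...,2]>100),(326,202))
mp=blob(t,((h[...,2]>165)&(h[...,1]<60))|((h[...,1]>80)&(h[...,2]>90)&(np.hypot(np.arange(640)[None]-260,np.arange(400)[:,None]-202)<9)),(255,192))
print(mb.sum(),mp.sum())
b,e=fit({"top":mb},np.array([.5766,-.0163,np.pi*0]),(.06,.150,0,.046));print("block",b,np.degrees(b[2]),e)
j,e2=fit({"top":mp},np.array([.578,.206,0.]),(.088,.060,.058,.062));print("jig",j,np.degrees(j[2]),e2)
# overlay
for c in("top","scene"):
    im=cv2.imread(f"pics/{c}0.png");k=3
    o=(200,130) if c=="top" else (190,160)
    cr=cv2.resize(im[o[1]:o[1]+160,o[0]:o[0]+220],None,fx=k,fy=k,interpolation=cv2.INTER_CUBIC)
    for pts,col in((box(b,.06,.15,0,.046),(0,0,255)),(box(j,.088,.06,.05,.062),(0,255,0)),(box(j,.068,.09,0,.05),(255,255,0))):
        q=((proj(c,pts)-o+.5)*k-.5).astype(int)
        for i in range(8):
            for d in(1,2,4):
                if not i&d: cv2.line(cr,tuple(map(int,q[i])),tuple(map(int,q[i|d])),col,1)
    cv2.imwrite(f"pics/{c}_ov0.png",cr)
```

```text
898 428
block [ 0.58175411 -0.01658934  0.07717657] 4.421891568655309 3.3449645042419434
jig [ 0.58694676  0.20265861 -0.1130693 ] -6.478393516199388 15.569555282592773
```

View pics/top_ov0.png

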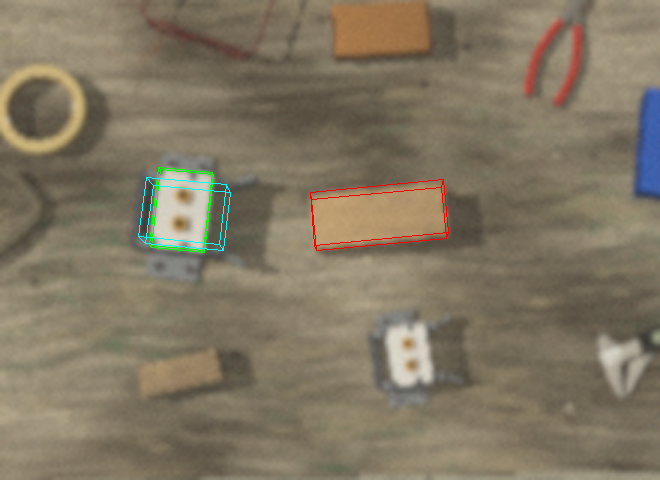

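View pics/scene_ov0.png

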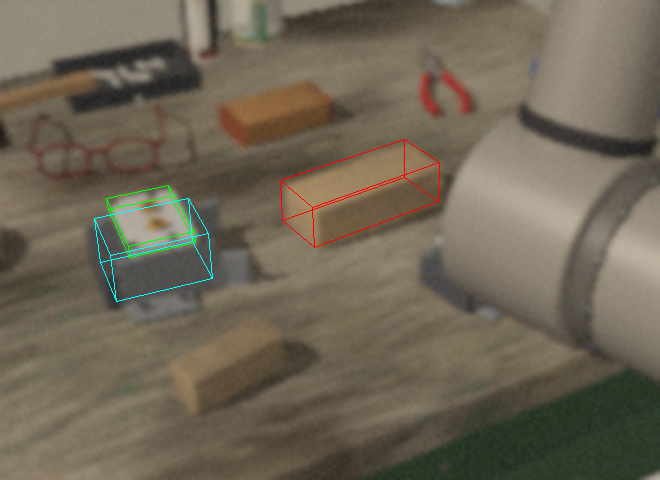

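Overlays fit the block (4.4°, centre 0.582, −0.017) and the jig plate (−6.5°, centre 0.587, 0.203) to within about 1 px in both views. The plan has three steps:
1. Open the jaws along the feed direction and push the block's +x side with both fingertips, which squares and shifts it.
2. Push the rear end with two fingertips.
3. Stop when the end meets the stop.

```bash
cat > plan.py <<'E'
import numpy as np
from scipy.spatial.transform import Rotation as Ro
from h import robot
J=np.array([.587,.2027]); t=-.113; f=np.array([-np.sin(t),np.cos(t)]); n=np.array([np.cos(t),np.sin(t)]) # n lateral ~ +x world
def st():
    o=robot.observe(); R=Ro.from_euler("xyz",o["tool_rot"]).as_matrix(); return o,R
def W(a,l,z): return np.r_[J+f*a+n*l,z]   # a along feed, l lateral
def rep():
    o,R=st(); p=o["tool_pos"];d=p[:2]-J
    print("t",round(o["time"],2),"p",p.round(4),"a",round(d@f*1000,1),"l",round(d@n*1000,1),"q",o["qpos"].round(2),"F",o["contact_force"].round(1),"op",round(o["opening"],3))
    print("toolx",R[:,0].round(3),"y",R[:,1].round(3),"z",R[:,2].round(3))
    y=np.degrees(np.arctan2(R[1,1],R[0,1]));fa=np.degrees(np.arctan2(f[1],f[0]));
    print("tool y az",y.round(1),"feed az",fa.round(1),"turn to y||f (about tool x):",[round(-((fa+k-y+180)%360-180),1) for k in(0,180,90,-90)])
def delta(a,l,z):
    o,R=st(); d=W(a,l,z)-o["tool_pos"]; print("tool shift",(R.T@d).round(4),"world",d.round(4))
E
python3 - <<'E'
from plan import *
rep(); 
b=np.array([.5818,-.0166])-J; print("block a,l",b@f,b@n)
E
```

```text
t 0.4 p [ 0.2207 -0.4763  0.2266] a -716.0 l -287.4 q [-1.28  0.34  1.52  0.    1.28 -0.15] F [-0.4  0.5  0.5] op 0.092
toolx [-0.  0. -1.] y [ 0.42  -0.907 -0.   ] z [-0.907 -0.42  -0.   ]
tool y az -65.1 feed az 83.5 turn to y||f (about tool x): [np.float64(-148.7), np.float64(31.3), np.float64(121.3), np.float64(-58.7)]
block a,l -0.21848771864869046 0.01956135986302277
```

>>> play_rows([
  [[0, 0, 0, 7.8, 1], [0, 0, 0, 7.8, 1], [0, 0, 0, 7.8, 1], [0, 0, 0, 7.9, 1], [0, -0.038, -0.029, 0, 1], [0, -0.038, -0.029, 0, 1], [0, -0.038, -0.029, 0, 1], [0, -0.038, -0.029, 0, 1], [0, -0.038, -0.029, 0, 1], [0, -0.038, -0.029, 0, 1]],
])

```text
time: 1.4
tool_pos: [0.4271, -0.2728, 0.2261]
tool_rot: [1.787, 1.568, -1.503]
contact_force: [-0.5, 0.0, 0.6]
opening: 0.0919
```

```bash
python3 -c "
from plan import *
rep(); delta(-.218,.095,.15)"
```

```text
t 1.4 p [ 0.4271 -0.2728  0.2261] a -490.5 l -105.3 q [-0.72  0.31  1.58 -0.    1.26  1.  ] F [-0.5  0.   0.6] op 0.092
toolx [ 0.    -0.003 -1.   ] y [-0.148 -0.989  0.002] z [-0.989  0.148 -0.001]
tool y az -98.5 feed az 83.5 turn to y||f (about tool x): [np.float64(178.0), np.float64(-2.0), np.float64(88.0), np.float64(-92.0)]
tool shift [ 0.0755 -0.2796 -0.1905] world [ 0.2297  0.2481 -0.0761]
```

>>> play_rows([
  [[0, -0.035, -0.026, -2, 1], [0, -0.035, -0.026, 0, 1], [0, -0.035, -0.026, 0, 1], [0, -0.035, -0.026, 0, 1], [0, -0.035, -0.026, 0, 1], [0, -0.035, -0.026, 0, 1], [0.02, -0.035, -0.025, 0, 1], [0.02, -0.032, -0.016, 0, 1], [0.02, 0, 0, 0, 1], [0.0, 0, 0, 0, 1]],
])

```text
time: 2.4
tool_pos: [0.667, -0.0018, 0.1633]
tool_rot: [2.608, 1.566, -0.637]
contact_force: [0.4, -0.0, 0.0]
opening: 0.0918
```

```bash
python3 -c "
from plan import *
rep(); delta(-.218,.095,.014)"
```

```text
t 2.4 p [ 0.667  -0.0018  0.1633] a -194.2 l 102.6 q [-0.12  0.65  1.18 -0.    1.3   1.56] F [ 0.4 -0.   0. ] op 0.092
toolx [ 0.004 -0.003 -1.   ] y [-0.104 -0.995  0.003] z [-0.995  0.104 -0.004]
tool y az -96.0 feed az 83.5 turn to y||f (about tool x): [np.float64(-179.5), np.float64(0.5), np.float64(90.5), np.float64(-89.5)]
tool shift [0.1494 0.0233 0.0084] world [-0.0102 -0.0228 -0.1493]
```

>>> play_rows([
  [[0.0, 0.012, 0.004, 0.5, 1], [0.0, 0.012, 0.004, 0, 1], [0.03, 0, 0, 0, 1], [0.03, 0, 0, 0, 1], [0.03, 0, 0, 0, 1], [0.03, 0, 0, 0, 1], [0.02, 0, 0, 0, 1], [0.006, 0, 0, 0, 1], [0, 0, 0, 0, 1], [0, 0, 0, 0, 1]],
])

```text
time: 3.4
tool_pos: [0.6598, -0.0451, 0.0295]
tool_rot: [2.913, 1.543, -0.358]
contact_force: [-0.2, 0.3, -0.2]
opening: 0.0917
```

```bash
python3 -c "
from plan import *
rep(); delta(-.218,.0395,.014)
im=robot.read_camera('top');import cv2;cv2.imwrite('pics/top1.png',cv2.resize(im[130:300,200:440],None,fx=3,fy=3)[:,:,::-1])
im=robot.read_camera('scene');cv2.imwrite('pics/scene1.png',cv2.resize(im[150:320,180:420],None,fx=3,fy=3)[:,:,::-1])"
```

```text
t 3.4 p [ 0.6598 -0.0451  0.0295] a -238.0 l 100.2 q [-0.18  0.77  1.36 -0.01  0.99  1.52] F [-0.2  0.3 -0.2] op 0.092
toolx [ 0.026 -0.01  -1.   ] y [-0.129 -0.992  0.006] z [-0.991  0.129 -0.027]
tool y az -97.4 feed az 83.5 turn to y||f (about tool x): [np.float64(179.1), np.float64(-0.9), np.float64(89.1), np.float64(-90.9)]
tool shift [ 0.0137 -0.0191  0.0615] world [-0.0581  0.0267 -0.0155]
```

View pics/top1.png

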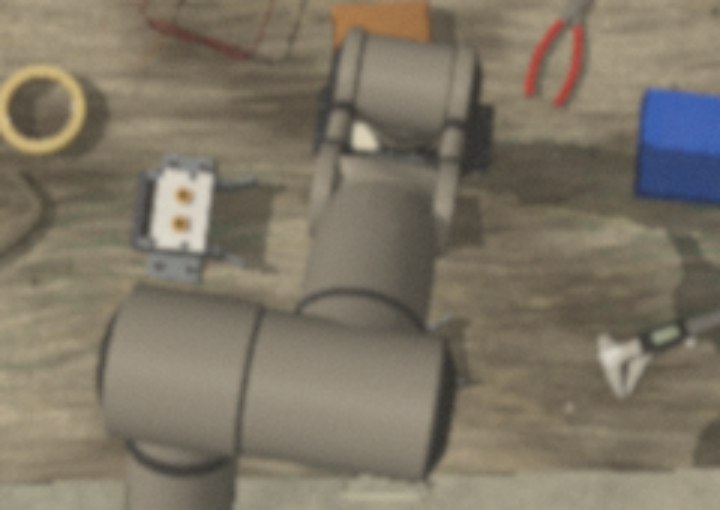

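View pics/scene1.png

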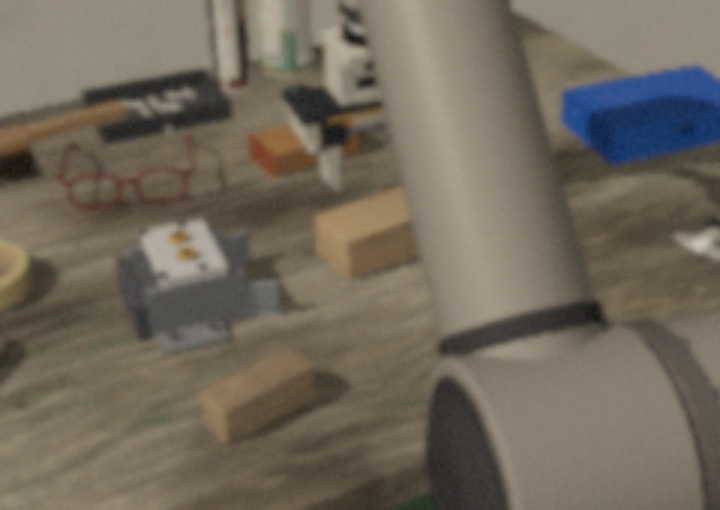

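The jaws hover on the far (+x) side of the block, clear of the sanding block. Next I lower and push sideways.

>>> play_rows([
  [[0.004, -0.007, 0, -0.9, 1], [0.004, -0.007, 0, 0, 1], [0.004, -0.006, 0, 0, 1], [0.002, 0, 0.003, 0, 1], [0, 0, 0.005, 0, 1], [0, 0, 0.005, 0, 1], [0, 0, 0.005, 0, 1], [0, 0, 0.005, 0, 1], [0, 0, 0.003, 0, 1], [0, 0, 0, 0, 1]],
])

```text
time: 4.5
tool_pos: [0.6356, -0.0192, 0.016]
tool_rot: [2.923, 1.539, -0.329]
contact_force: [0.1, 0.5, -0.3]
opening: 0.0918
```

```bash
python3 -c "
from plan import *
rep(); delta(-.218,.0395,.014)"
```

```text
t 4.5 p [ 0.6356 -0.0192  0.016 ] a -215.0 l 73.3 q [-0.15  0.74  1.46 -0.01  0.91  1.54] F [ 0.1  0.5 -0.3] op 0.092
toolx [ 0.03  -0.01  -0.999] y [-0.11  -0.994  0.007] z [-0.993  0.11  -0.031]
tool y az -96.3 feed az 83.5 turn to y||f (about tool x): [np.float64(-179.8), np.float64(0.2), np.float64(90.2), np.float64(-89.8)]
tool shift [0.001  0.0029 0.0339] world [-0.0339  0.0009 -0.002 ]
```

>>> play_rows([
  [[0, 0, 0.004, 0.2, 1], [0, 0, 0.004, 0, 1], [0, 0, 0.004, 0, 1], [0, 0, 0.004, 0, 1], [0, 0, 0.004, 0, 1], [0, 0, 0.004, 0, 1], [0, 0, 0.003, 0, 1], [0, 0, 0.003, 0, 1], [0, 0, 0.002, 0, 1], [0, 0, 0, 0, 1]],
])

```text
time: 5.5
tool_pos: [0.6024, -0.0159, 0.0158]
tool_rot: [2.938, 1.535, -0.317]
contact_force: [0.4, 0.8, -0.1]
opening: 0.0916
```

```bash
python3 -c "
from plan import *
rep(); delta(-.218,.0395,.014)
import cv2
im=robot.read_camera('scene');cv2.imwrite('pics/scene2.png',cv2.resize(im[150:320,180:420],None,fx=3,fy=3)[:,:,::-1])"
```

```text
t 5.5 p [ 0.6024 -0.0159  0.0158] a -215.5 l 40.0 q [-0.15  0.7   1.57 -0.01  0.84  1.54] F [ 0.4  0.8 -0.1] op 0.092
toolx [ 0.034 -0.011 -0.999] y [-0.114 -0.993  0.007] z [-0.993  0.114 -0.035]
tool y az -96.5 feed az 83.5 turn to y||f (about tool x): [np.float64(179.9), np.float64(-0.1), np.float64(89.9), np.float64(-90.1)]
tool shift [0.0018 0.0025 0.0005] world [-0.0008 -0.0025 -0.0018]
```

View pics/scene2.png

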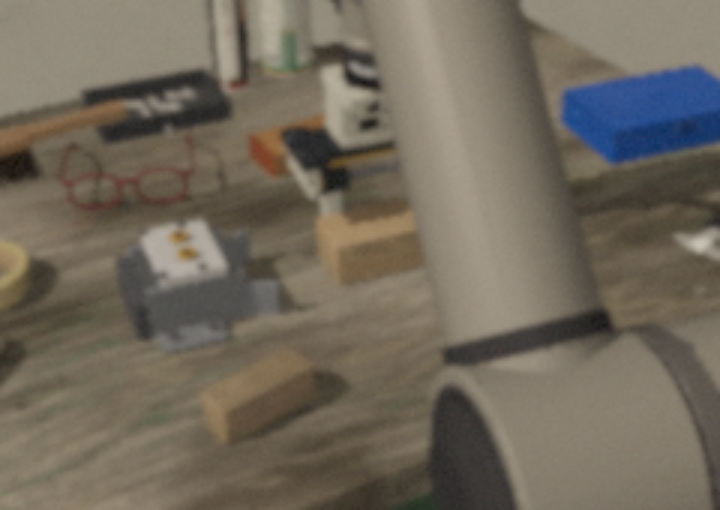

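Block is visibly turned square in the scene view; its front end is at about (335,250) in the crop. Next I back off and go round to the rear end.

>>> play_rows([
  [[0, 0, -0.008, 0, 1], [0, 0, -0.012, 0, 1], [0, 0, -0.012, 0, 1], [-0.02, 0, 0, 0, 1], [-0.03, 0, 0, 0, 1], [-0.03, 0, 0, 0, 1], [-0.02, 0, 0, 0, 0], [0, 0, 0, -8, 0], [0, 0, 0, -8, -0.5], [0, 0, 0, -8, -0.5]],
])

```text
time: 6.55
tool_pos: [0.6362, -0.0189, 0.1199]
tool_rot: [2.515, 1.538, -0.309]
contact_force: [-0.2, 0.7, -0.3]
opening: 0.0643
```

>>> play_rows([
  [[0, 0, 0, -8, -0.6], [0, 0, 0, -8, -0.6], [0, 0, 0, -8, -0.6], [0, 0, 0, -8, -0.6], [0, 0, 0, -8, -0.6], [0, 0, 0, -8, -0.6], [0, 0, 0, -8, -0.6], [0, 0, 0, -8, -0.6], [0, 0, 0, -2, -0.6], [0, 0, 0, 0, -0.6]],
])

```text
time: 7.55
tool_pos: [0.6407, -0.0192, 0.1192]
tool_rot: [1.323, 1.539, -0.297]
contact_force: [1.4, -1.1, 0.2]
opening: 0.0181
```

```bash
python3 -c "
from plan import *
rep(); delta(-.340,.0,.10)"
```

```text
t 7.55 p [ 0.6407 -0.0192  0.1192] a -214.4 l 78.3 q [-0.15  0.63  1.36 -0.01  1.13 -0.1 ] F [ 1.4 -1.1  0.2] op 0.018
toolx [ 0.03  -0.009 -1.   ] y [ 0.998 -0.049  0.031] z [-0.049 -0.999  0.008]
tool y az -2.8 feed az 83.5 turn to y||f (about tool x): [np.float64(-86.3), np.float64(93.7), np.float64(-176.3), np.float64(3.7)]
tool shift [ 0.0175 -0.0868  0.1202] world [-0.092  -0.116  -0.0192]
```

>>> play_rows([
  [[0, -0.01, 0.015, 3.7, -0.6], [0, -0.01, 0.015, 0, -0.6], [0, -0.011, 0.016, 0, -0.6], [0, -0.011, 0.016, 0, -0.6], [0, -0.011, 0.016, 0, -0.6], [0, -0.011, 0.015, 0, -0.6], [0, -0.011, 0.015, 0, -0.6], [0, -0.01, 0.012, 0, -0.6], [0, 0, 0, 0, -0.6], [0, 0, 0, 0, -0.6]],
])

```text
time: 8.55
tool_pos: [0.5426, -0.1327, 0.1169]
tool_rot: [1.433, 1.538, -0.266]
contact_force: [0.5, -0.2, -0.5]
opening: 0.0185
```

```bash
python3 -c "
from plan import *
rep(); delta(-.335,.0,.016)
import cv2
for c in('top','scene'):
  im=robot.read_camera(c);cv2.imwrite(f'pics/{c}3f.png',im[:,:,::-1])
  o=(200,130) if c=='top' else (180,150)
  cv2.imwrite(f'pics/{c}3.png',cv2.resize(im[o[1]:o[1]+170,o[0]:o[0]+240],None,fx=3,fy=3)[:,:,::-1])"
```

```text
t 8.55 p [ 0.5426 -0.1327  0.1169] a -338.3 l -6.3 q [-0.38  0.49  1.61  0.    1.   -0.25] F [ 0.5 -0.2 -0.5] op 0.019
toolx [ 0.031 -0.009 -0.999] y [ 0.991 -0.128  0.032] z [-0.128 -0.992  0.004]
tool y az -7.3 feed az 83.5 turn to y||f (about tool x): [np.float64(-90.9), np.float64(89.1), np.float64(179.1), np.float64(-0.9)]
tool shift [ 0.101   0.003  -0.0038] world [ 0.0067  0.0025 -0.1009]
```

View pics/top3.png

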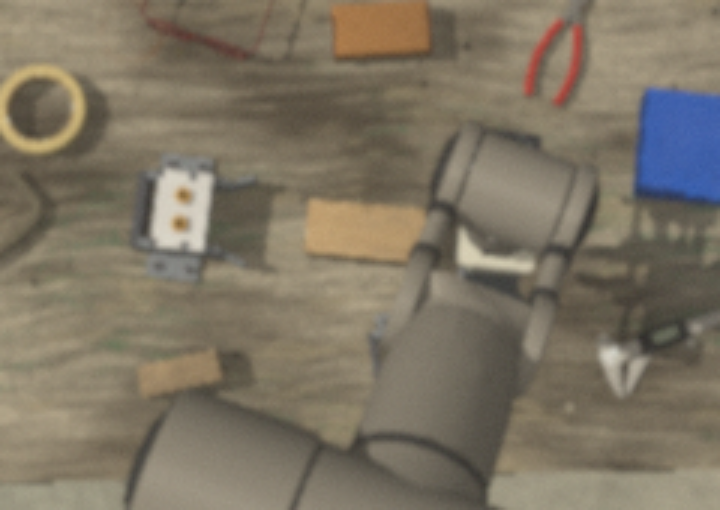

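View pics/scene3.png

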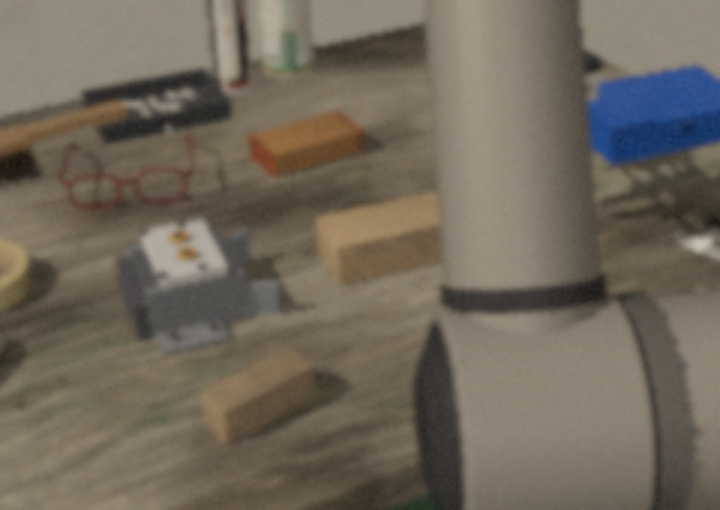

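The top view shows the block squared up, with its visible part spanning about (305–425, 200–262) in the crop. The arm hides its rear. I fit the visible part.

```bash
cat > fitv.py <<'E'
from h import *
from plan import J,f,n
def fitvis(png,seed,cmax,p0,cmin=0):
    t=cv2.imread(png)[:,:,::-1].copy()
    h=cv2.cvtColor(cv2.GaussianBlur(t,(3,3),0),cv2.COLOR_RGB2HSV)
    m=cv2.GaussianBlur(blob(t,(h[...,1]>80)&(h[...,2]>100),seed).astype(np.float32),(0,0),1.)
    def F(v):
        return ((soft("top",p0+v*[.01,.01,.05],(.06,.15,0,.046))-m)[:,cmin:cmax]**2).sum()
    r=min((minimize(F,[0,0,a],method="Nelder-Mead",options=dict(initial_simplex=np.array([[0,0,a],[1,0,a],[0,1,a],[0,0,a+1]]),xatol=.01,fatol=.02)) for a in(-1,0,1)),key=lambda r:r.fun)
    p=p0+r.x*[.01,.01,.05]; d=p[:2]-J
    print("block",p.round(4),"a",(d@f*1000).round(1),"l",(d@n*1000).round(1),"ang err",np.degrees(p[2]+.113).round(2),"res",r.fun)
E
python3 -c "
from fitv import *
fitvis('pics/top3f.png',(320,207),334,np.array([.5625,-.015,-.113]))"
```

```text
block [ 0.5635 -0.0095 -0.115 ] a -213.5 l 0.6 ang err -0.12 res 2.364461898803711
```

Block: lateral error 0.6 mm, angle error −0.1°. Descending behind the rear end.

>>> play_rows([
  [[0.015, 0.003, 0, -0.9, -0.6], [0.02, 0, 0, 0, -0.6], [0.02, 0, 0, 0, -0.6], [0.02, 0, 0, 0, -0.6], [0.015, 0, 0, 0, -0.6], [0.006, 0, 0, 0, -0.6], [0, 0, 0, 0, -0.6], [0, 0, 0, 0, -0.6], [0, 0, 0, 0, -0.6], [0, 0, 0, 0, -0.6]],
])

```text
time: 9.65
tool_pos: [0.553, -0.1295, 0.0127]
tool_rot: [1.428, 1.537, -0.243]
contact_force: [0.2, -0.8, 0.7]
opening: 0.0184
```

```bash
python3 -c "
from plan import *
rep(); delta(-.300,.0,.016)"
```

```text
t 9.65 p [ 0.553  -0.1295  0.0127] a -333.9 l 3.7 q [-0.37  0.65  1.67  0.01  0.78 -0.27] F [ 0.2 -0.8  0.7] op 0.018
toolx [ 0.033 -0.008 -0.999] y [ 0.994 -0.1    0.034] z [-0.1   -0.995  0.005]
tool y az -5.7 feed az 83.5 turn to y||f (about tool x): [np.float64(-89.3), np.float64(90.7), np.float64(-179.3), np.float64(0.7)]
tool shift [-0.0035 -0.0031 -0.0339] world [0.0002 0.0341 0.0033]
```

>>> play_rows([
  [[-0.003, -0.003, -0.003, 0.7, -0.6], [0, 0, -0.006, 0, -0.6], [0, 0, -0.006, 0, -0.6], [0, 0, -0.006, 0, -0.6], [0, 0, -0.006, 0, -0.6], [0, 0, -0.006, 0, -0.6], [0, 0, -0.006, 0, -0.6], [0, 0, -0.006, 0, -0.6], [0, 0, -0.006, 0, -0.6], [0, 0, -0.006, 0, -0.6]],
])

```text
time: 10.65
tool_pos: [0.5579, -0.0686, 0.0178]
tool_rot: [1.414, 1.532, -0.27]
contact_force: [-0.1, -1.4, 1.5]
opening: 0.0184
```

```bash
python3 -c "
from plan import *
rep(); delta(-.1145,.0,.016)"
```

```text
t 10.65 p [ 0.5579 -0.0686  0.0178] a -272.9 l 1.7 q [-0.26  0.64  1.69 -0.    0.78 -0.14] F [-0.1 -1.4  1.5] op 0.018
toolx [ 0.037 -0.01  -0.999] y [ 0.993 -0.113  0.038] z [-0.114 -0.994  0.006]
tool y az -6.5 feed az 83.5 turn to y||f (about tool x): [np.float64(-90.0), np.float64(90.0), np.float64(180.0), np.float64(-0.0)]
tool shift [ 0.0008 -0.0018 -0.1584] world [ 0.0162  0.1575 -0.0018]
```

>>> play_rows([
  [[0, 0, -0.008, 0, -0.6], [0, 0, -0.008, 0, -0.6], [0, 0, -0.008, 0, -0.6], [0, 0, -0.008, 0, -0.6], [0, 0, -0.008, 0, -0.6], [0, 0, -0.008, 0, -0.6], [0, 0, -0.008, 0, -0.6], [0, 0, -0.006, 0, -0.6], [0, 0, -0.004, 0, -0.6], [0, 0, 0, 0, -0.6]],
])

```text
time: 11.65
tool_pos: [0.5662, 0.004, 0.0175]
tool_rot: [1.414, 1.532, -0.269]
contact_force: [0.0, -0.7, 0.3]
opening: 0.0184
```

```bash
python3 -c "
from plan import *
rep(); delta(-.1145,.0,.016)
import cv2
for c in('top','scene'):
  im=robot.read_camera(c);cv2.imwrite(f'pics/{c}4f.png',im[:,:,::-1])
  o=(200,130) if c=='top' else (180,150)
  cv2.imwrite(f'pics/{c}4.png',cv2.resize(im[o[1]:o[1]+170,o[0]:o[0]+240],None,fx=3,fy=3)[:,:,::-1])"
```

```text
t 11.65 p [0.5662 0.004  0.0175] a -199.8 l 1.7 q [-0.13  0.64  1.68 -0.01  0.78 -0.01] F [ 0.  -0.7  0.3] op 0.018
toolx [ 0.037 -0.01  -0.999] y [ 0.993 -0.112  0.038] z [-0.112 -0.994  0.006]
tool y az -6.4 feed az 83.5 turn to y||f (about tool x): [np.float64(-90.0), np.float64(90.0), np.float64(-180.0), np.float64(0.0)]
tool shift [ 0.0009 -0.0017 -0.0853] world [ 0.0079  0.0849 -0.0015]
```

View pics/top4.png

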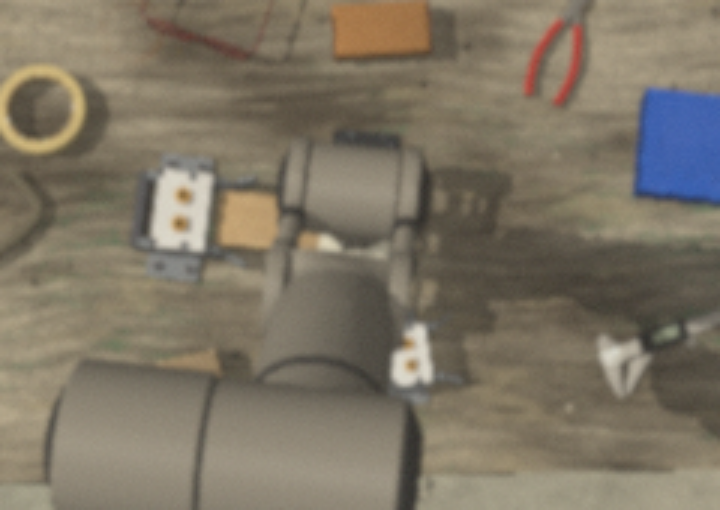

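View pics/scene4.png

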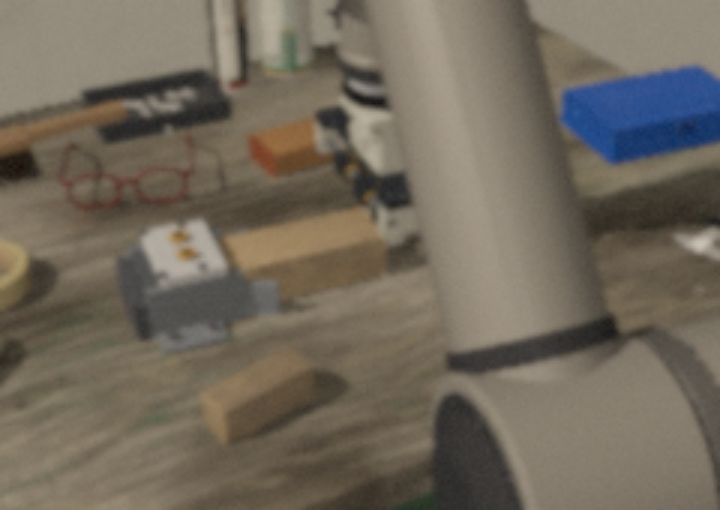

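The block has entered the mouth squarely: its front edge is at about (218,220) in the top crop, with even gaps to the cheeks. Continuing.

>>> play_rows([
  [[0, 0, -0.008, 0, -0.6], [0, 0, -0.008, 0, -0.6], [0, 0, -0.008, 0, -0.6], [0, 0, -0.008, 0, -0.6], [0, 0, -0.008, 0, -0.6], [0, 0, -0.008, 0, -0.6], [0, 0, -0.008, 0, -0.6], [0, 0, -0.006, 0, -0.6], [0, 0, -0.004, 0, -0.6], [0, 0, 0, 0, -0.6]],
])

```text
time: 12.75
tool_pos: [0.5741, 0.0748, 0.017]
tool_rot: [1.409, 1.532, -0.275]
contact_force: [0.0, -1.2, 0.4]
opening: 0.018
```

```bash
python3 -c "
from plan import *
rep(); delta(-.1145,.0,.016)"
```

```text
t 12.75 p [0.5741 0.0748 0.017 ] a -128.6 l 1.6 q [ 0.    0.66  1.64 -0.01  0.8   0.13] F [ 0.  -1.2  0.4] op 0.018
toolx [ 0.037 -0.011 -0.999] y [ 0.993 -0.113  0.038] z [-0.113 -0.994  0.006]
tool y az -6.5 feed az 83.5 turn to y||f (about tool x): [np.float64(-90.0), np.float64(90.0), np.float64(180.0), np.float64(-0.0)]
tool shift [ 0.0008 -0.0016 -0.0141] world [-0.      0.0142 -0.001 ]
```

>>> play_rows([
  [[0, 0, -0.002, 0, -0.6], [0, 0, -0.002, 0, -0.6], [0, 0, -0.002, 0, -0.6], [0, 0, -0.002, 0, -0.6], [0, 0, -0.001, 0, -0.6], [0, 0, -0.001, 0, -0.6], [0, 0, -0.001, 0, -0.6], [0, 0, -0.001, 0, -0.6], [0, 0, -0.001, 0, -0.6], [0, 0, -0.001, 0, -0.6]],
])

```text
time: 13.75
tool_pos: [0.5754, 0.0865, 0.0169]
tool_rot: [1.31, 1.532, -0.375]
contact_force: [-0.7, -7.4, 2.5]
opening: 0.0182
```

```bash
python3 -c "
from plan import *
rep(); delta(-.1145,.0,.016)"
```

```text
t 13.75 p [0.5754 0.0865 0.0169] a -116.7 l 1.6 q [ 0.03  0.67  1.63 -0.02  0.81  0.15] F [-0.7 -7.4  2.5] op 0.018
toolx [ 0.036 -0.014 -0.999] y [ 0.993 -0.113  0.037] z [-0.114 -0.993  0.01 ]
tool y az -6.5 feed az 83.5 turn to y||f (about tool x): [np.float64(-90.0), np.float64(90.0), np.float64(180.0), np.float64(-0.0)]
tool shift [ 0.0008 -0.0016 -0.0022] world [-0.0013  0.0024 -0.0009]
```

>>> play_rows([
  [[0, 0, -0.001, 0, -0.6], [0, 0, -0.001, 0, -0.6], [0, 0, -0.001, 0, -0.6], [0, 0, -0.001, 0, -0.6], [0, 0, -0.001, 0, -0.6], [0, 0, -0.001, 0, -0.6], [0, 0, -0.001, 0, -0.6], [0, 0, -0.001, 0, -0.6], [0, 0, -0.001, 0, -0.6], [0, 0, -0.001, 0, -0.6]],
])

```text
time: 14.75
tool_pos: [0.5753, 0.0862, 0.017]
tool_rot: [0.953, 1.529, -0.732]
contact_force: [-0.3, -7.8, 1.7]
opening: 0.0182
```

```bash
python3 -c "
from plan import *
rep()"
```

```text
t 14.75 p [0.5753 0.0862 0.017 ] a -117.1 l 1.5 q [ 0.03  0.67  1.62 -0.04  0.82  0.17] F [-0.3 -7.8  1.7] op 0.018
toolx [ 0.031 -0.028 -0.999] y [ 0.993 -0.114  0.034] z [-0.115 -0.993  0.024]
tool y az -6.5 feed az 83.5 turn to y||f (about tool x): [np.float64(-90.1), np.float64(89.9), np.float64(179.9), np.float64(-0.1)]
```

Motion stalls at a=−117 mm with 8 N. One firmer nudge will tell whether this is the stop or a snag; then I back off and look.

>>> play_rows([
  [[0, 0, -0.003, 0, -0.6], [0, 0, -0.003, 0, -0.6], [0, 0, -0.003, 0, -0.6], [0, 0, -0.003, 0, -0.6], [0, 0, -0.003, 0, -0.6], [0, 0, -0.003, 0, -0.6], [0, 0, -0.003, 0, -0.6], [0, 0, -0.003, 0, -0.6], [0, 0, -0.003, 0, -0.6], [0, 0, -0.003, 0, -0.6]],
])

```text
time: 15.75
tool_pos: [0.5746, 0.0853, 0.0175]
tool_rot: [0.33, 1.5, -1.355]
contact_force: [-3.3, -15.5, 3.7]
opening: 0.0182
```

```bash
python3 -c "
from plan import *
rep()"
```

```text
t 15.75 p [0.5746 0.0853 0.0175] a -118.0 l 0.9 q [ 0.05  0.68  1.6  -0.09  0.85  0.23] F [ -3.3 -15.5   3.7] op 0.018
toolx [ 0.015 -0.069 -0.998] y [ 0.993 -0.113  0.023] z [-0.115 -0.991  0.067]
tool y az -6.5 feed az 83.5 turn to y||f (about tool x): [np.float64(-90.0), np.float64(90.0), np.float64(180.0), np.float64(-0.0)]
```

>>> play_rows([
  [[0, 0, 0.004, 0, -0.6], [0, 0, 0.008, 0, -0.6], [0, 0, 0.015, 0, -0.6], [0, 0, 0.02, 0, -0.6], [0, 0, 0.02, 0, -0.6], [-0.02, 0, 0.01, 0, -0.6], [-0.03, 0, 0.01, 0, -0.6], [-0.03, 0, 0.03, 0, -0.6], [-0.03, 0, 0.04, 0, -0.6], [-0.03, 0, 0.04, 0, -0.6]],
])

```text
time: 16.75
tool_pos: [0.5448, -0.1061, 0.1683]
tool_rot: [0.16, 1.507, -1.52]
contact_force: [0.2, 0.1, -0.6]
opening: 0.0182
```

>>> play_rows([
  [[0, 0, 0.04, 0, -0.6], [0, 0, 0.04, 0, -0.6], [0, 0, 0.04, 0, -0.6], [0, 0, 0.04, 0, -0.6], [0, 0, 0.03, 0, -0.6], [0, 0, 0.02, 0, -0.6], [0, 0, 0, 0, -0.6], [0, 0, 0, 0, -0.6], [0, 0, 0, 0, -0.6], [0, 0, 0, 0, -0.6]],
])

```text
time: 17.75
tool_pos: [0.5173, -0.3304, 0.1883]
tool_rot: [0.336, 1.503, -1.349]
contact_force: [0.4, 0.3, 0.3]
opening: 0.0184
```

```bash
python3 -c "
from plan import *
rep()
import cv2
for c in('top','scene'):
  im=robot.read_camera(c);cv2.imwrite(f'pics/{c}5f.png',im[:,:,::-1])
  o=(220,160) if c=='top' else (200,190)
  cv2.imwrite(f'pics/{c}5.png',cv2.resize(im[o[1]:o[1]+90,o[0]:o[0]+130],None,fx=6,fy=6,interpolation=cv2.INTER_CUBIC)[:,:,::-1])"
python3 - <<'E'
from h import *
t=cv2.imread('pics/top5f.png')[:,:,::-1].copy()
h=cv2.cvtColor(cv2.GaussianBlur(t,(3,3),0),cv2.COLOR_RGB2HSV)
from fitv import *
import os; os.chdir('.')
fitvis('pics/top5f.png',(284,202),640,np.array([J[0]-.03*f[0],J[1]-.03*f[1],-.113]),276)
E
```

```text
t 17.75 p [ 0.5173 -0.3304  0.1883] a -537.6 l -9.1 q [-0.67  0.51  1.37 -0.05  1.21 -0.54] F [0.4 0.3 0.3] op 0.018
toolx [ 0.015 -0.066 -0.998] y [ 0.993 -0.113  0.022] z [-0.115 -0.991  0.064]
tool y az -6.5 feed az 83.5 turn to y||f (about tool x): [np.float64(-90.0), np.float64(90.0), np.float64(180.0), np.float64(-0.0)]
block [ 0.5832  0.1745 -0.1068] a -28.4 l -0.6 ang err 0.36 res 1.6510024070739746
```

View pics/top5.png

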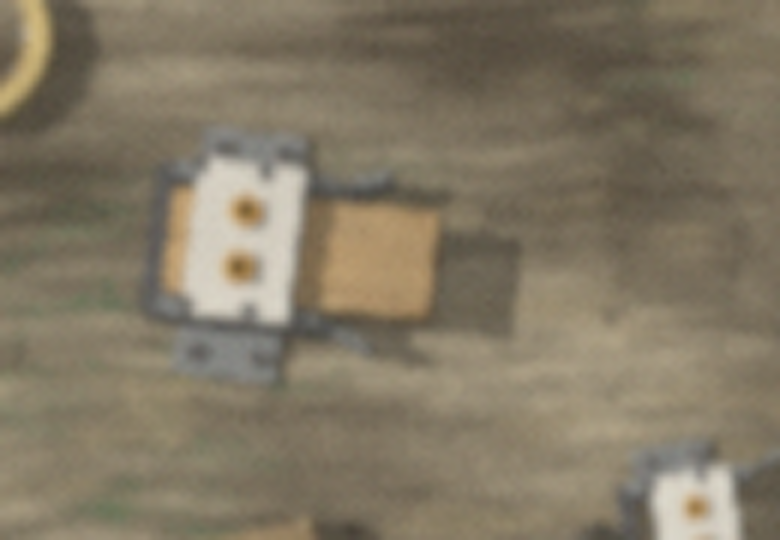

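View pics/scene5.png

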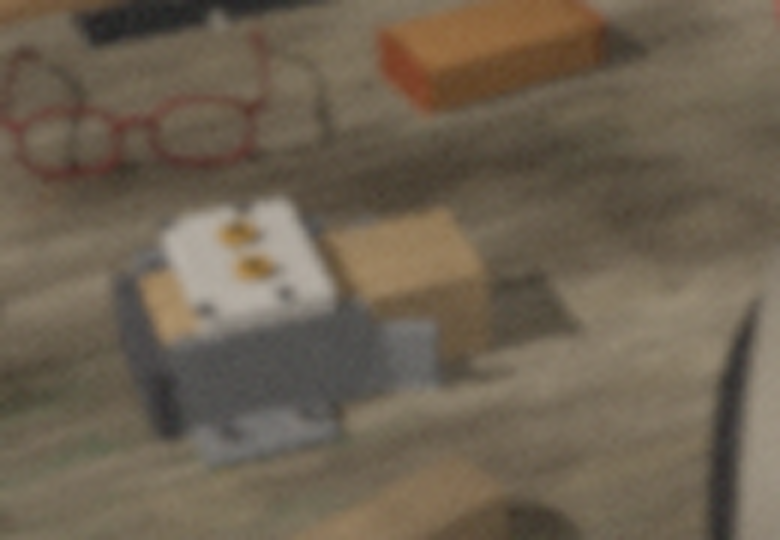

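Both views show the block under the bridge, its far end meeting the stop at (165,240) in the top crop, lying flat and straight. The fit gives jig x = −28.4 mm against −30 nominal, which is within the fit error. Handing in.

```bash
python3 -c "
from cell import robot
print(robot.hand_in())"
```

```text
the job is handed in; nothing more can be done
None
```

The large pine block is in the larger jig, under the bridge with its end against the stop, and I handed the job in at about 18 s of the 56 s allowed. I squared it by pushing its long side with both open fingertips. Then I pushed its rear end along the bench until it stopped, without gripping or lifting it, and backed the arm well clear.

- **Seated against the stop:** the push stalled, and a firmer push of about 16 N moved it no further. Both cameras show the wood up to the stop, with no gap visible.
- **Position:** the last fit of the visible part gave jig x −28.4 mm (home is −30), 0.6 mm off centre and 0.4° off square. The last 1.6 mm is within the error of the picture fit.
- **Small disagreement:** the stall came about 2.5 mm earlier than I had worked out, in the opposite direction to the fit's 1.6 mm. I put this down to the jig fit and the assumed finger thickness, since the pictures show no gap.
- **Tool tilt:** the tool leaned by about 4° during the final pushes. It had no visible effect, and the block lies flat.
- **Other things:** the arm was not seen to touch anything else, and what shows in the last pictures lies as before. I did not measure the other things separately.

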